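# Clamp the target pin and set the calibration boom to its mark

### The job

Set up the calibration boom: first tighten the chuck by turning its knurled sleeve clockwise (seen from above) until the jaws clamp the red-balled target pin firmly. Then squeeze the black handle together with its green lock button to release the boom, pull it out until the orange needle lines up with the white line on the red marker of the scale, and finish while still holding it there with the button squeezed in, since the boom springs back when let go. Do not shift the red marker or disturb the other things on the bench.

Things in the scene. Friction and masses are not known exactly. Their poses are not given: they have to be found in the camera images.
- gauge: fixed gauge on an aluminium base plate 175 x 540 x 12 mm. Origin: underside of the plate, below the mouth of the grey housing (50 wide, 54 high, its top 87 mm above the bench, reaching 260 mm to -y from the mouth). The steel boom comes out of the mouth towards the gauge's +y. A white scale (40 wide, top 40 mm above the bench, ticks every 10 mm) stands on the plate at x = +65 mm, y = 20 to 240 mm
- boom: the telescoping boom: 24 mm square steel tube with the handle, needle, lock button and chuck. Origin at the gauge's origin when fully in (start); it slides up to 175 mm along the gauge's +y. A spring of 5 to 7 N draws it back in; locked when fully in (about 1.5 mm play) unless the lock button is in
- grip (a point): point in the middle of the black upright handle on the boom, at button height, 112 mm above the bench; axes as the gauge's. The handle is 30 mm thick along x, 28 mm along y, and reaches up to 130 mm above the bench. It lies 30 mm out of the housing mouth when the boom is in, and moves with the boom. Take it from above, fingers closing along x, so that one finger presses the button
- lock (a joint): green lock button (20 x 24 mm face) on the handle's +x side, centred at the height of grip; m pressed in: 0 = out, its face standing 8 mm proud of the handle; 0.006 = fully in, still 2 mm proud (32 mm over handle and button). The boom is free above 0.004. Spring: 2 N at 0, 5.5 N fully in
- chuck (a point): point on the vertical axis of the chuck at the boom's free end, 95 mm beyond the handle along the gauge's +y, 97 mm above the bench: the height to grip the sleeve. Sleeve: 40 mm diameter, round and knurled, from 75 to 110 mm above the bench; the block beneath it is 36 mm square, top at 74 mm
- sleeve (a joint): turn of the chuck sleeve, rad, growing clockwise from above = tightening. Fully open at 0; starts between 0 and 0.35; the three jaws meet the pin at about 1.1, then it goes stiff. Friction 0.15 N m; stays where left. About 0.4 N m on the sleeve clamps the pin well
- jaw_a: one of three dark steel jaws inside the sleeve, 6 mm wide, tops 116 mm above the bench, coupled to the sleeve, closing 3.64 mm per rad towards the axis. Origin on the chuck axis
- target_pin: loose steel pin standing upright in the open chuck: foot 16 mm diameter 8 mm high, shank 10 mm diameter, red ball 14 mm diameter on top, 61 mm in all. Origin: centre of its underside; stays in the chuck
- needle (a point): tip of the orange needle fixed to the foot of the handle, reaching over the scale; axes as the gauge's; moves with the boom
- mark (a point): inner end of the white line on the red marker (22 x 16 x 10 mm) that sits on the scale; axes as the gauge's. Needle and mark line up when they are level along the gauge's y
- rider (a joint): position of the red marker along the scale, m: the boom extension at which the needle lines up with it. Stiff; leave it
- spare_pin: bystander: pin like the target pin but with a blue ball, standing on the base plate. Origin: centre of its underside
- wrench: bystander: small wrench about 110 mm long lying on the base plate. Origin: underside
- module_a: bystander: white module box 90 x 90 x 80 mm, black grip on top. Origin: centre of underside
- module_b: bystander: another such white module box
- multimeter: bystander: yellow multimeter 90 x 170 x 44 mm. Origin: centre of underside
- tape: bystander: blue roll of tape, 90 mm diameter, 24 mm high. Origin: centre of underside
- battery: bystander: black battery pack 70 x 130 x 51 mm. Origin: centre of underside

How it is judged (in metres and radians):
On the way, in this order (a step that is already met when the one before it is completed fails the run):
1. the chuck jaws clamp the target pin while the boom is still locked in (contact force between target_pin and jaw_a above 2 N and angle between target_pin's own z axis and vertical below 0.15 rad and horizontal distance between target_pin and chuck below 0.003 m and y of grip in the frame of gauge below 0.035 m), for 0.2 s.
2. the lock button is squeezed in with the fingers on the handle, the boom not yet out (value of joint lock above 0.004 m and contact force between the fingers and boom above 2 N and y of grip in the frame of gauge below 0.05 m), for 0.02 s.
At the end, for the whole second after the job is handed in: Needle within 5 mm of the mark along the scale and at rest, the fingers still gripping the handle (over 3 N) with the lock button pressed in more than 4 mm; the target pin upright in the chuck and clamped (a jaw presses it with over 2 N), not touched by the fingers (contact force between target_pin and jaw_a above 2 N and angle between target_pin's own z axis and vertical below 0.15 rad and horizontal distance between target_pin and chuck below 0.003 m and y of needle in the frame of mark between -0.005 and 0.005 m and linear speed of boom below 0.01 m/s and value of joint lock above 0.004 m and contact force between the fingers and boom above 3 N and contact force between the fingers and target_pin below 0.5 N); the arm keeps its last pose, push and grip.
It fails at once if the red marker is shifted by more than 3 mm (distance of mark from where it was at the start of the episode above 0.003 m).
It fails at once if the target pin is tipped or pulled out of the chuck (angle between target_pin's own z axis and vertical above 0.3 rad or distance between target_pin and chuck above 0.04 m).
It fails at once if a bystander is moved by more than 20 mm or knocked over (distance of any of spare_pin, wrench, module_a, module_b, multimeter, tape, battery from where it was at the start of the episode above 0.02 m or angle between any of spare_pin, wrench, module_a, module_b, multimeter, tape, battery's own z axis and vertical above 0.5 rad).
It also fails if it takes over 58 s, if anything falls off the work surface, if the arm or the gripper's body presses on something with over 40 N, if the wrist force passes 120 N, or if a joint passes its speed limit or range.

### The arm

A 6-joint arm with a two-finger parallel gripper is mounted at the origin on the work surface. World frame = base frame: x ahead of the robot, y to its left, z up, the work surface at z = 0. Lengths are in m, angles in degrees, forces in N, time in s.
With the tool pointing down it reaches from about 0.4 to 0.825 m from the base axis. Payload 7 kg.
Tool frame: the origin (TCP) lies between the finger pads; the fingertips stand 25 mm ahead of it and the grasp point (between the pads) lies 6 mm ahead of it; z points along the fingers, y is the line along which they close (so a half turn about z gives the same grasp; the last joint's range is limited). The gripper opens to 88 mm and grips with 3 to 60 N. Pads are 19 mm wide; open, the fingers measure 130 mm over their backs; the gripper's body (78 mm by 193 mm) begins 47 mm behind the grasp point.
Start: joints at [84.861, 20.546, 0.682, 0, -70.136, -16.507], TCP at [0.249, 0.627, 0.252] pointing down, gripper open.
Joint ranges: [-176.03, 176.03], [-82.01, 121.73], [-58.28, 71.71], [-173.87, 95.51], [-174.79, -0.11], [-173.66, 173.66]. Speed limits (degrees/s): [136.94, 136.94, 172.46, 180, 180, 180].

### API

Orientations are given as [roll, pitch, yaw] about the fixed x, y, z axes, in that order (R = Rz(yaw) Ry(pitch) Rx(roll)).
In Python, from plant import ctrl gives the robot as it stands.
- The arm moves only by the tool nudge_tcp, called after ">>>" by a JSON object that holds its "method" and its "body", one argument or row to a line. Schema: {"type":"object","properties":{"segments":{"type":"array","items":{"type":"array","prefixItems":[{"type":"array","items":{"type":"number"},"minItems":3,"maxItems":3},{"type":"number"},{"type":"number"}],"minItems":3,"maxItems":3},"minItems":1,"maxItems":8},"only":{"type":"string"},"quiet":{"type":"boolean"},"lines":{"type":"string"}},"required":["segments"],"additionalProperties":false}. segments is a list of rows, 1 to 8 of them, each written [[dx, dy, dz], turn, opening]: dx, dy, dz in cm, then a turn about the tool's z in degrees, then the finger opening in m; each row is the pose to reach, as a shift and turn from the pose commanded when the call began, along the tool's axes at that moment; what a row does not reach only later rows make up. A row lasts 1/8 s, in which the tool goes at most 0.0625 m and 10.7 degrees, less where a joint would pass 70% of its speed; a pose out of reach is approached as far as the arm can. The fingers move at their own pace and stop on an object; the grip force is fixed at half the most. Time passes only in rows, so rows that do not move let the fingers close. The tool returns the time, the measured TCP pose, the force, the opening and the grip force at its end. only (a regular expression) keeps the lines of the reply that match it, lines (a string "A,B") keeps lines A to B, and quiet returns only ok. Input that does not fit is refused with a message, and nothing moves.
- ctrl.get_obs(): the state, without advancing time (a new reading comes with each control period).
- ctrl.snapshot(name): name is "scene" or "top"; returns a dict with "frame" (480x640x3 uint8, red, green, blue), "z_map" (480x640 float32, m along the optical axis (not along the pixel's ray), 0 where there is no reading), "fovy" (degrees; the focal length in pixels is half the picture's height over the tangent of half this angle, whatever the lens; pixels are square), "cx", "cy" (the principal point, pixels), "k1" (the pictures are not rectified: a ray, as slopes to the right and down, at radius r is drawn at 1 + k1 r^2 times it, then the intrinsics apply), "R" (3x3) and "t" (3): a world point X has camera coordinates R X + t. Camera axes: x right, y down, z forward; pixel columns grow to the right and rows downward; lengths in m; the calibration is good to about 2 mm. A picture is of the moment at which its call begins.
- ctrl.close_job(): hands the job in; it is judged then, once.
The state is a dict: "clock": time; "joint_pos": joint angles; "qvel": joint speeds; "tau": joint torques, N m; "tool_pos": TCP position; "orientation": TCP orientation; "force": force on the tool from outside, world axes, zero at the start; "moment": the same for the moment, N m; "opening": finger opening in m; "gripper_force": force on a finger pad.
Only numpy, scipy, OpenCV 4.12 (cv2) and the standard library are available. Lean on these libraries where they do the work, as an engineer would, in place of code of your own. Each camera call takes 0.05 s, during which the arm holds its last target. There are 200 camera calls.

## Working session

There is one attempt and no reset: what is moved stays moved. The work goes in short steps, Python scripts to look and compute and a tool call to move; the robot and the scene stay as the last step left them, time stands still between calls to the robot, and variables do not carry over. Pictures are saved under pics/ and viewed, at most 10 in all, crops included, and the job is handed in when it is done.

```bash
ls; mkdir -p pics
```

Create h.py:
```python
import numpy as np, cv2
from plant import ctrl
def snap(n,f=None):
    s=ctrl.snapshot(n)
    if f: cv2.imwrite('pics/'+f,s['frame'][:,:,::-1])
    return s
def cloud(s):
    H,W=s['z_map'].shape; f=H/2/np.tan(np.radians(s['fovy'])/2)
    K=np.array([[f,0,s['cx']],[0,f,s['cy']],[0,0,1.]])
    uv=np.stack(np.meshgrid(np.arange(W),np.arange(H)),-1).reshape(-1,1,2).astype(float)
    n=cv2.undistortPoints(uv,K,np.array([s['k1'],0,0,0,0.])).reshape(H,W,2)
    z=s['z_map'][...,None]; P=np.concatenate([n*z,z],-1)
    X=(P-s['t'])@s['R']; X[s['z_map']<=0]=np.nan
    return X
```

Run:
```python
from h import *
for n in('scene','top'):
    s=snap(n,n+'0.png'); np.savez(n+'0.npz',**s); print(n,s['fovy'],s['k1'],-s['R'].T@s['t'],s['R'][2])
print(ctrl.get_obs())
```

```text
pics
plant.py
scene 50.458434129334584 0.045289564124373106 [1.04822487 0.47944044 1.21646917] [-0.40054127 -0.39370541 -0.82738307]
top 48.34271842636791 0.052811611348608095 [ 0.21477953 -0.08067556  1.51327862] [ 0.1994823  -0.00271133 -0.97989768]
{'clock': 0.1, 'joint_pos': array([ 8.48614514e+01,  2.05894543e+01,  6.39762085e-01, -1.49283020e-02,
       -7.01350368e+01, -1.65093109e+01]), 'qvel': array([-0.04650202, -0.14734125,  0.10784064,  0.03457003,  0.0572477 ,
       -0.09509882]), 'tau': array([-1.46026614e-03, -5.84162235e+01,  2.93750203e+01,  7.01547191e+00,
        1.00804723e-02, -4.55676729e-05]), 'tool_pos': array([0.24887377, 0.62703552, 0.25070682]), 'orientation': array([ 1.79914776e+02, -1.06237426e-02, -2.16529347e+01]), 'force': array([-0.20095487,  0.34615751,  0.22448889]), 'moment': array([-0.04214265,  0.03084781,  0.00013133]), 'gripper_force': 0.0, 'opening': 0.08797229021544418}
```

View pics/scene0.png

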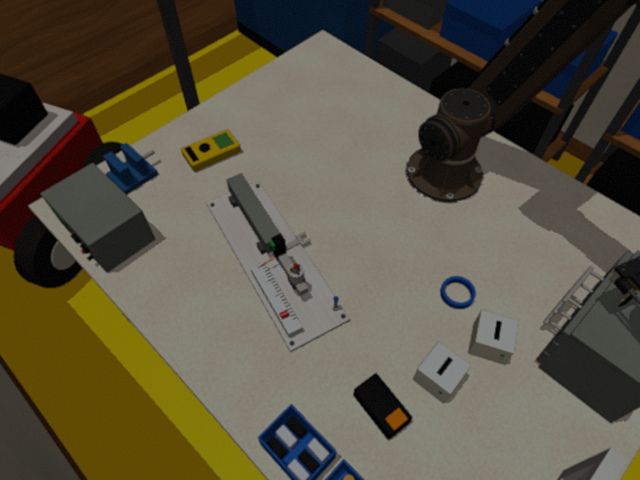

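View pics/top0.png

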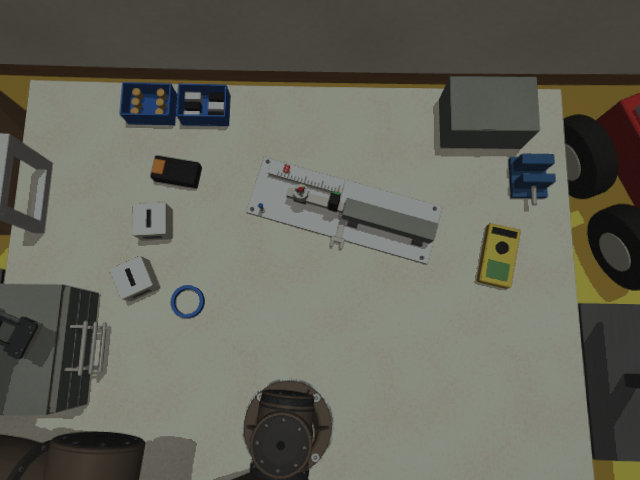

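The top view shows the housing at (390,220), handle and button at (335,200), chuck with red ball at (300,190), red marker at (286,169). Gauge +y points along world +y, tilted slightly. The scene view agrees.

Run:
```python
from h import *
ims=[]
for n,(a,b,c,d) in(('scene',(170,350,200,360)),('top',(150,270,240,450))):
    s=dict(np.load(n+'0.npz')); X=cloud(s); fr=s['frame']; hsv=cv2.cvtColor(fr,cv2.COLOR_RGB2HSV)
    m=np.zeros(X.shape[:2],bool); m[a:b,c:d]=1
    h,S,V=[hsv[...,i].astype(int) for i in range(3)]
    hous=m&(abs(X[...,2]-.087)<.004)&(S<60)
    u=hous.astype(np.uint8); k,l,st,ce=cv2.connectedComponentsWithStats(u); i=1+np.argmax(st[1:,4]); P=X[l==i]
    r=cv2.minAreaRect((P[:,:2]*1000).astype(np.float32)); print(n,'housing z',np.median(P[:,2]),r, 'corners',cv2.boxPoints(r).round(1).tolist())
    for nm,mm in(('red',((h<6)|(h>174))&(S>150)&(V>70)),('green',(h>45)&(h<80)&(S>120)&(V>50)),('orange',(h>7)&(h<20)&(S>150)&(V>90)),('blue',(h>100)&(h<125)&(S>120)),('black',(V<45)&(X[...,2]>.115)&(X[...,2]<.135))):
        k,l,st,ce=cv2.connectedComponentsWithStats((m&mm).astype(np.uint8))
        for i in range(1,k):
            if st[i,4]>3: P=X[l==i]; print(nm,st[i,4],ce[i].round(1),np.nanmedian(P,0).round(4),np.nanmin(P,0).round(3),np.nanmax(P,0).round(3))
    ims.append(cv2.resize(fr[a:b,c:d],None,fx=3.6,fy=3.6,interpolation=cv2.INTER_CUBIC))
cv2.imwrite('pics/c_s.png',ims[0][:,:,::-1]);cv2.imwrite('pics/c_t.png',ims[1][:,:,::-1])
```

```text
scene housing z 0.08752012221173974 ((550.2120971679688, -268.2066650390625), (263.0701599121094, 51.41338348388672), 74.44569396972656) corners [[490.20001220703125, -388.0], [539.7000122070312, -401.79998779296875], [610.2000122070312, -148.39999389648438], [560.7000122070312, -134.60000610351562]]
red 14 [295.3 265.5] [ 0.6203 -0.0205  0.137 ] [ 0.617 -0.028  0.132] [ 0.624 -0.015  0.141]
red 8 [283.4 311.9] [0.7017 0.0179 0.0516] [0.695 0.015 0.048] [0.71  0.02  0.056]
red 17 [284.9 315.2] [0.7068 0.0276 0.0517] [0.698 0.023 0.048] [0.715 0.031 0.056]
green 24 [271.7 243.2] [ 0.6119 -0.1176  0.1246] [ 0.606 -0.127  0.119] [ 0.617 -0.109  0.127]
blue 4 [277.5 247.8] [ 0.6055 -0.1041  0.1087] [ 0.601 -0.107  0.104] [ 0.608 -0.104  0.113]
blue 4 [278.5 253.8] [ 0.6047 -0.1035  0.0818] [ 0.601 -0.104  0.079] [ 0.609 -0.101  0.084]
blue 12 [335.5 298.5] [0.5911 0.0916 0.0731] [0.588 0.087 0.064] [0.594 0.096 0.076]
black 120 [278.1 240.3] [ 0.5963 -0.1088  0.1297] [ 0.581 -0.129  0.116] [ 0.611 -0.096  0.134]
black 5 [297.4 271.8] [ 0.6234 -0.0117  0.1174] [ 0.619 -0.016  0.117] [ 0.625 -0.008  0.119]
top housing z 0.08733424554110111 ((551.218505859375, -269.26202392578125), (260.6829833984375, 52.04691696166992), 74.78343963623047) corners [[491.8999938964844, -388.20001220703125], [542.0999755859375, -401.8999938964844], [610.5, -150.3000030517578], [560.2999877929688, -136.6999969482422]]
red 9 [284.7 167.7] [0.705  0.0241 0.0504] [0.695 0.021 0.047] [0.714 0.026 0.056]
red 10 [287.9 168.3] [0.7033 0.015  0.0507] [0.693 0.012 0.046] [0.711 0.018 0.058]
red 14 [300.2 188.6] [ 0.6185 -0.0243  0.1364] [ 0.615 -0.029  0.118] [ 0.626 -0.019  0.139]
green 12 [335.8 192.6] [ 0.6125 -0.1194  0.1268] [ 0.607 -0.129  0.119] [ 0.616 -0.113  0.132]
blue 13 [260.4 205.4] [0.5886 0.0877 0.0698] [0.582 0.083 0.065] [0.592 0.092 0.077]
black 111 [333.8 199.6] [ 0.5908 -0.1154  0.1295] [ 0.576 -0.129  0.117] [ 0.611 -0.1    0.135]
```

View pics/c_t.png

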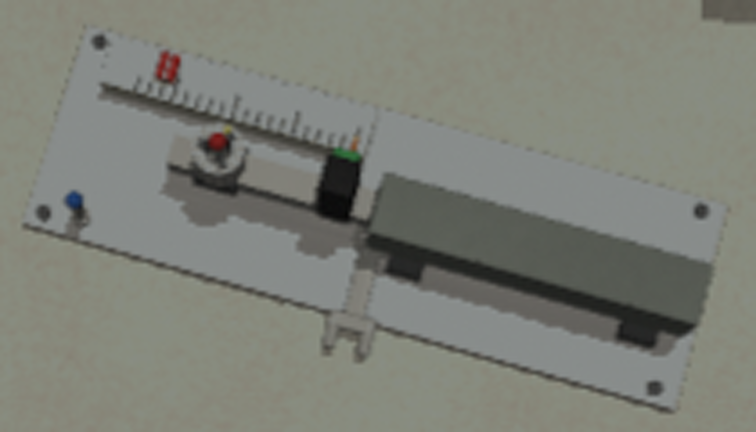

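Create go.py:
```python
import sys; from h import *; from scipy.spatial.transform import Rotation as Ro
x,y,z,yaw=map(float,sys.argv[1:5]); o=ctrl.get_obs(); R=Ro.from_euler('xyz',o['orientation'],degrees=True)
d=R.inv().apply(np.array([x,y,z])-o['tool_pos']); print('shift',d.round(4),'turn',round((o['orientation'][2]-yaw+180)%360-180,2),'now',o['tool_pos'].round(4),o['orientation'].round(2),'F',o['force'].round(1),'M',o['moment'].round(2),'op',round(o['opening'],4),'j',o['joint_pos'].round(1),'t',o['clock'])
```

```bash
python3 go.py 0.6188 -0.0222 0.20 0
```

```text
shift [0.5834 0.4669 0.0515] turn -21.65 now [0.2489 0.627  0.2507] [ 1.7991e+02 -1.0000e-02 -2.1650e+01] F [-0.2  0.3  0.2] M [-0.04  0.03  0.  ] op 0.088 j [ 84.9  20.6   0.6  -0.  -70.1 -16.5] t 0.1
```
Units first: shifts go in cm. So 0.32 m is 32, 0.285 m is 28.5.

>>> {"method": "nudge_tcp", "body": {
  "segments": [
    [[3,2,0],0,0.088],
    [[7,5.5,0],0,0.088],
    [[11,9,0],0,0.088],
    [[15.5,12.5,0],-3,0.088],
    [[20,16,0],-6,0.088],
    [[24.5,19.5,0],-9,0.088],
    [[28.5,23,0],-12,0.088],
    [[32,26,0],-14,0.088]
  ]
}}

```text
clock: 1.1
tool_pos: [0.451, 0.2657, 0.2515]
orientation: [180.0, 0.0, -7.6]
force: [0.2, 0.9, 0.2]
opening: 0.088
gripper_force: 0.0
```

>>> {"method": "nudge_tcp", "body": {
  "segments": [
    [[3.5,2.8,0],-2,0.088],
    [[7,5.6,0],-4,0.088],
    [[10.5,8.4,0],-6,0.088],
    [[14,11.2,0],-7.6,0.088],
    [[17,13.6,0],-7.6,0.088],
    [[19.5,15.6,0],-7.6,0.088],
    [[21,16.8,0],-7.6,0.088],
    [[21.5,17.2,0],-7.6,0.088]
  ]
}}

```text
clock: 2.1
tool_pos: [0.6409, 0.068, 0.251]
orientation: [180.0, 0.0, -0.1]
force: [-0.8, 0.2, -0.3]
opening: 0.0873
gripper_force: 0.0
```

```bash
python3 go.py 0.6188 -0.0222 0.20 0
```

```text
shift [-0.0219  0.0902  0.0511] turn -0.11 now [0.6409 0.068  0.251 ] [ 1.7999e+02  5.0000e-02 -1.1000e-01] F [-0.8  0.2 -0.3] M [ 0.07  0.01 -0.05] op 0.0873 j [ 23.4  17.8  -3.4  -0.  -68.8  66.5] t 2.1
```

In the tool's units: 0.0902 m is 9.02, 0.085 m is 8.5.

>>> {"method": "nudge_tcp", "body": {
  "segments": [
    [[-0.8,3,1],0,0.088],
    [[-1.6,6,3],0,0.088],
    [[-2.2,8.5,5],0,0.088],
    [[-2.2,9.02,6],0,0.088],
    [[-2.2,9.02,6],0,0.088]
  ]
}}

```text
clock: 2.72
tool_pos: [0.6184, -0.0211, 0.1912]
orientation: [180.0, 0.0, -0.0]
force: [-0.5, -0.0, 1.2]
opening: 0.0878
gripper_force: 0.0
```

```bash
python3 go.py 0.6188 -0.0222 0.104 0
```

Run:
```python
from h import *
s=snap('scene'); cv2.imwrite('pics/s1.png',cv2.resize(s['frame'][180:340,200:360],None,fx=3.7,fy=3.7,interpolation=cv2.INTER_CUBIC)[:,:,::-1])
```

```text
shift [0.0005 0.0011 0.0872] turn -0.04 now [ 0.6184 -0.0211  0.1912] [ 1.7999e+02  5.0000e-02 -4.0000e-02] F [-0.5 -0.   1.2] M [-0.03 -0.04 -0.08] op 0.0878 j [ 16.1  17.9 -11.5  -0.  -60.7  73.9] t 2.725
```

View pics/s1.png

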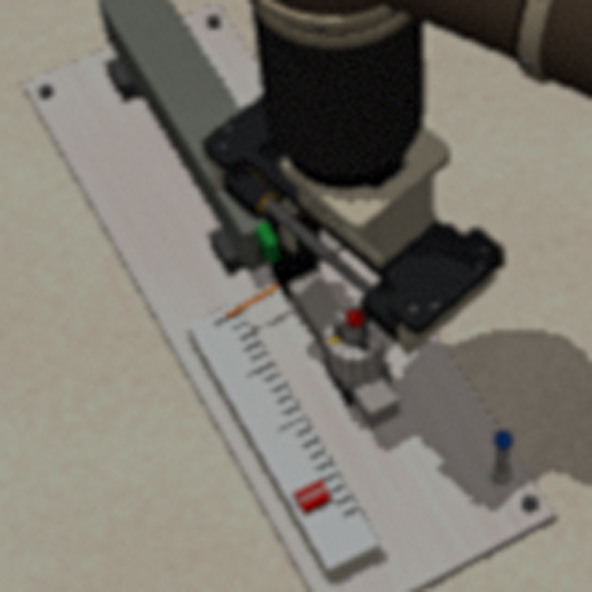

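The crop shows the chuck and red ball (355,318) between the open fingers, the needle at (232,313)–(275,290), and the marker at (312,495); I can descend.

In the tool's units: 0.087 m is 8.7, 0.085 m is 8.5.

>>> {"method": "nudge_tcp", "body": {
  "segments": [
    [[0.05,0.1,3],0,0.088],
    [[0.05,0.1,5.5],0,0.088],
    [[0.05,0.1,7.5],0,0.088],
    [[0.05,0.1,8.5],0,0.088],
    [[0.05,0.1,8.7],0,0.088],
    [[0.05,0.1,8.7],0,0.088]
  ]
}}

```text
clock: 3.52
tool_pos: [0.6198, -0.0222, 0.1054]
orientation: [-180.0, -0.1, -0.0]
force: [-0.1, 0.3, 0.3]
opening: 0.0875
gripper_force: 0.0
```

>>> {"method": "nudge_tcp", "body": {
  "segments": [
    [[0,0,0],0,0.05],
    [[0,0,0],0,0.04],
    [[0,0,0],0,0.03],
    [[0,0,0],0,0.03],
    [[0,0,0],0,0.03],
    [[0,0,0],0,0.03]
  ]
}}

```text
clock: 4.28
tool_pos: [0.6191, -0.023, 0.1046]
orientation: [180.0, 0.0, -0.0]
force: [0.3, -2.8, 0.0]
opening: 0.0395
gripper_force: 30.0
```

```bash
python3 go.py 0.6188 -0.0222 0.104 0
```

```text
shift [-0.0003 -0.0008  0.0006] turn -0.04 now [ 0.6191 -0.023   0.1046] [ 1.7997e+02  1.0000e-02 -4.0000e-02] F [ 0.3 -2.8  0. ] M [-0.94 -0.06  0.01] op 0.0395 j [ 15.9  22.7 -17.    0.  -50.3  74. ] t 4.275
```

>>> {"method": "nudge_tcp", "body": {
  "segments": [
    [[0,0,0],5,0.03],
    [[0,0,0],11,0.03],
    [[0,0,0],17,0.03],
    [[0,0,0],23,0.03],
    [[0,0,0],29,0.03],
    [[0,0,0],35,0.03],
    [[0,0,0],40,0.03],
    [[0,0,0],40,0.03]
  ]
}}

```text
clock: 5.28
tool_pos: [0.6195, -0.0221, 0.1046]
orientation: [-179.9, -0.0, -40.0]
force: [0.9, 2.2, 0.3]
opening: 0.0399
gripper_force: 30.0
```

```bash
python3 go.py 0.6188 -0.0222 0.104 -40
```

```text
shift [-0.0004  0.0006  0.0006] turn -0.02 now [ 0.6195 -0.0221  0.1046] [-1.7994e+02 -1.0000e-02 -4.0020e+01] F [0.9 2.2 0.3] M [ 1.01 -0.3  -0.15] op 0.0399 j [ 16.   22.7 -16.9  -0.  -50.3  34. ] t 5.275
```

>>> {"method": "nudge_tcp", "body": {
  "segments": [
    [[0,0,0],4,0.03],
    [[0,0,0],8,0.03],
    [[0,0,0],8,0.03]
  ],
  "lines": "3,3"
}}

```text
orientation: [-179.9, -0.0, -47.9]
```

```bash
python3 go.py 0.6188 -0.0222 0.104 -48
```

```text
shift [-0.0004  0.0008  0.0006] turn 0.08 now [ 0.6196 -0.022   0.1046] [-1.7993e+02 -1.0000e-02 -4.7920e+01] F [ 1.8  4.8 -1.4] M [ 1.71 -0.6  -0.14] op 0.04 j [ 16.   22.7 -16.9  -0.  -50.3  26.1] t 5.65
```

>>> {"method": "nudge_tcp", "body": {
  "segments": [
    [[0,0,0],4,0.03],
    [[0,0,0],6,0.03],
    [[0,0,0],6,0.03]
  ],
  "lines": "3,3"
}}

```text
orientation: [-179.9, -0.0, -53.9]
```

```bash
python3 go.py 0.6188 -0.0222 0.104 -54
```

```text
shift [-0.0003  0.001   0.0006] turn 0.12 now [ 0.6197 -0.0219  0.1046] [-179.91   -0.    -53.88] F [ 1.8  5.3 -2.1] M [ 1.9  -0.8   0.06] op 0.0397 j [ 16.   22.7 -16.9  -0.  -50.3  20.2] t 6.025
```

>>> {"method": "nudge_tcp", "body": {
  "segments": [
    [[0,0,0],3,0.03],
    [[0,0,0],5,0.03],
    [[0,0,0],5,0.03]
  ],
  "lines": "3,3"
}}

```text
orientation: [-179.9, 0.0, -58.9]
```

```bash
python3 go.py 0.6188 -0.0222 0.104 -59
```

```text
shift [-0.0002  0.0011  0.0006] turn 0.13 now [ 0.6199 -0.0218  0.1046] [-179.9     0.    -58.87] F [ 2.2  4.8 -2.8] M [ 1.96 -0.89  0.02] op 0.0395 j [ 16.   22.7 -16.9  -0.  -50.2  15.2] t 6.4
```

```bash
sed -i "s/'t',o\['clock'\]/'t',o['clock'],'tau6',o['tau'][5].round(3)/" go.py
```

>>> {"method": "nudge_tcp", "body": {
  "segments": [
    [[0,0,0],3,0.03],
    [[0,0,0],5,0.03],
    [[0,0,0],5,0.03]
  ],
  "lines": "3,3"
}}

```text
orientation: [-179.9, 0.0, -63.9]
```

```bash
python3 go.py 0.6188 -0.0222 0.104 -64
```

```text
shift [-0.0001  0.0013  0.0006] turn 0.14 now [ 0.62   -0.0217  0.1046] [-1.7989e+02  1.0000e-02 -6.3860e+01] F [ 1.6  4.8 -1.6] M [ 2.06 -1.03  0.13] op 0.0397 j [ 16.   22.7 -16.9  -0.  -50.2  10.2] t 6.775 tau6 -0.382
```

>>> {"method": "nudge_tcp", "body": {
  "segments": [
    [[0,0,0],3,0.03],
    [[0,0,0],5,0.03],
    [[0,0,0],5,0.03]
  ],
  "lines": "3,3"
}}

```text
orientation: [-179.9, 0.0, -68.8]
```

```bash
python3 go.py 0.6188 -0.0222 0.104 -69
```

```text
shift [0.     0.0014 0.0006] turn 0.16 now [ 0.6201 -0.0217  0.1046] [-1.7988e+02  1.0000e-02 -6.8840e+01] F [ 1.8  5.3 -2.4] M [ 2.08 -1.12  0.21] op 0.0401 j [ 16.   22.7 -16.9  -0.  -50.2   5.2] t 7.15 tau6 -0.489
```

>>> {"method": "nudge_tcp", "body": {
  "segments": [
    [[0,0,0],3,0.03],
    [[0,0,0],5,0.03],
    [[0,0,0],5,0.03]
  ],
  "lines": "3,3"
}}

```text
orientation: [-179.9, 0.0, -73.8]
```

```bash
python3 go.py 0.6188 -0.0222 0.104 -74
```

```text
shift [0.0002 0.0016 0.0006] turn 0.17 now [ 0.6203 -0.0216  0.1046] [-1.7987e+02  2.0000e-02 -7.3830e+01] F [ 3.2  4.7 -2.1] M [ 2.12 -1.27  0.41] op 0.0397 j [ 16.   22.7 -16.9  -0.  -50.2   0.2] t 7.525 tau6 -0.599
```

>>> {"method": "nudge_tcp", "body": {
  "segments": [
    [[0,0,0],3,0.03],
    [[0,0,0],5,0.03],
    [[0,0,0],5,0.03]
  ],
  "lines": "3,3"
}}

```text
orientation: [-179.9, 0.0, -78.8]
```

```bash
python3 go.py 0.6188 -0.0222 0.104 -79
```

```text
shift [0.0003 0.0017 0.0006] turn 0.19 now [ 0.6204 -0.0216  0.1046] [-1.7986e+02  3.0000e-02 -7.8810e+01] F [ 3.6  6.2 -3.5] M [ 2.11 -1.44  0.5 ] op 0.0399 j [ 16.   22.8 -16.9  -0.  -50.2  -4.8] t 7.9 tau6 -0.712
```

>>> {"method": "nudge_tcp", "body": {
  "segments": [
    [[0,0,0],3,0.03],
    [[0,0,0],5,0.03],
    [[0,0,0],5,0.03],
    [[0,0,0],5,0.03]
  ],
  "lines": "3,3"
}}

```text
orientation: [-179.8, 0.0, -83.8]
```

```bash
python3 go.py 0.6188 -0.0222 0.104 -84
```

Run:
```python
from h import *
s=snap('scene'); cv2.imwrite('pics/s2.png',cv2.resize(s['frame'][180:340,200:360],None,fx=3.7,fy=3.7,interpolation=cv2.INTER_CUBIC)[:,:,::-1])
```

```text
shift [0.0005 0.0018 0.0007] turn 0.22 now [ 0.6205 -0.0215  0.1047] [-1.7985e+02  4.0000e-02 -8.3780e+01] F [ 4.5  5.3 -3.1] M [ 2.06 -1.59  0.56] op 0.0396 j [ 16.   22.8 -16.9  -0.  -50.2  -9.8] t 8.4 tau6 -0.588
```

View pics/s2.png

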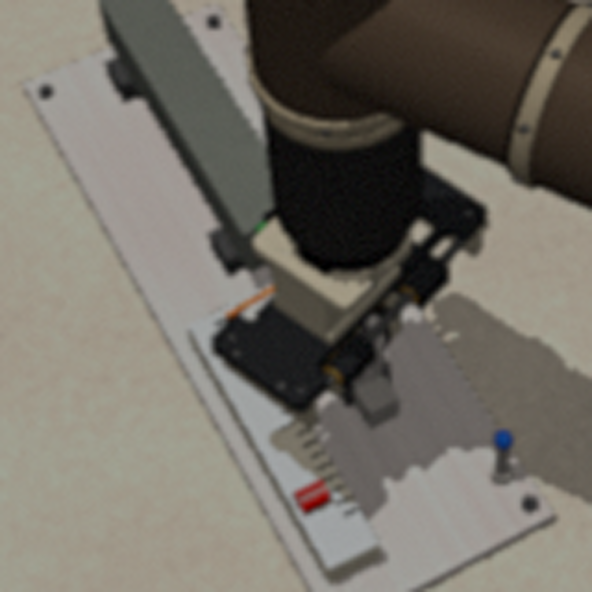

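The crop shows the fingers still around the chuck, with the needle (250,300), marker (312,495) and spare pin (503,440) undisturbed. Torque has peaked at about 0.55 N m, so I'm releasing and lifting.

In the tool's units: -0.085 m is -8.5, -0.08 m is -8.

>>> {"method": "nudge_tcp", "body": {
  "segments": [
    [[0,0,0],0,0.05],
    [[0,0,0],0,0.07],
    [[0,0,0],0,0.088],
    [[0,0,0],0,0.088],
    [[0,0,-2],0,0.088],
    [[0,0,-5],0,0.088],
    [[0,0,-8],0,0.088],
    [[0,0,-8.5],0,0.088]
  ]
}}

```text
clock: 9.45
tool_pos: [0.6202, -0.0226, 0.1921]
orientation: [-179.8, 0.0, -84.0]
force: [0.4, -0.3, -0.2]
opening: 0.0875
gripper_force: 0.0
```

```bash
python3 go.py 0.595 -0.1137 0.19 -105.4
```

Run:
```python
from h import *
for n,(a,b,c,d) in(('scene',(170,350,200,360)),('top',(150,270,240,450))):
    s=snap(n); X=cloud(s); hsv=cv2.cvtColor(s['frame'],cv2.COLOR_RGB2HSV).astype(int); h,S,V=[hsv[...,i] for i in range(3)]
    m=np.zeros(X.shape[:2],bool); m[a:b,c:d]=1
    for nm,mm in(('red',((h<6)|(h>174))&(S>150)&(V>70)),('orange',(h>6)&(h<20)&(S>90)&(V>90)&(X[...,2]>.035))):
        P=X[m&mm]; print(n,nm,P.round(4).tolist()[:12] if nm=='orange' else np.median(P[P[:,2]>.12],0))
```

```text
shift [0.088  0.0346 0.002 ] turn 21.37 now [ 0.6202 -0.0226  0.1921] [-1.7977e+02  1.0000e-02 -8.4030e+01] F [ 0.4 -0.3 -0.2] M [ 0.12 -0.06 -0.01] op 0.0875 j [ 15.9  17.8 -11.4   0.  -60.5 -10. ] t 9.45 tau6 -0.004
scene red [ 0.62037366 -0.02140661  0.13530132]
scene orange [[0.645, -0.1282, 0.047], [0.6427, -0.1268, 0.0461], [0.6463, -0.1269, 0.045], [0.6241, -0.0249, 0.1327]]
top red [ 0.6193271  -0.02417096  0.13391226]
top orange [[0.644, -0.1285, 0.0528], [0.6432, -0.1288, 0.0454], [0.6387, -0.1286, 0.0508]]
```

>>> {"method": "nudge_tcp", "body": {
  "segments": [
    [[2,0.8,0],5,0.088],
    [[4.5,1.8,0],12,0.088],
    [[7,2.7,0],18,0.088],
    [[8.8,3.46,0],21.4,0.088],
    [[8.8,3.46,0],21.4,0.088],
    [[8.8,3.46,0],21.4,0.088]
  ]
}}

```text
clock: 10.3
tool_pos: [0.5939, -0.1135, 0.1892]
orientation: [180.0, -0.0, -105.4]
force: [-0.2, 1.1, -0.1]
opening: 0.0876
gripper_force: 0.0
```

```bash
python3 go.py 0.595 -0.1137 0.118 -105.4
```

Run:
```python
from h import *
s=snap('scene'); cv2.imwrite('pics/s3.png',cv2.resize(s['frame'][180:340,200:360],None,fx=3.7,fy=3.7,interpolation=cv2.INTER_CUBIC)[:,:,::-1])
```

```text
shift [-0.0001 -0.0011  0.0712] turn 0.01 now [ 0.5939 -0.1135  0.1892] [ 179.98   -0.   -105.39] F [-0.2  1.1 -0.1] M [ 0.11 -0.13 -0.03] op 0.0876 j [  7.7  16.7 -13.5  -0.  -59.9 -23.1] t 10.3 tau6 -0.008
```

View pics/s3.png

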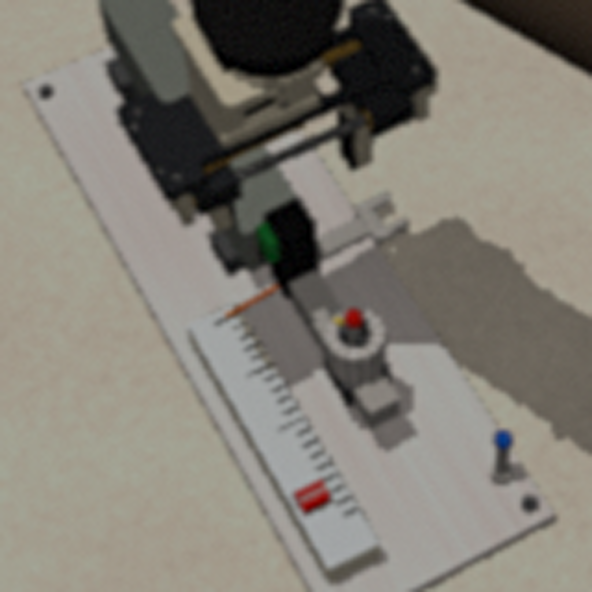

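The crop shows the pin upright with its red ball (353,318), and the handle (293,240) with its green button (267,243) below the open fingers. Descending and squeezing.

In the tool's units: 0.071 m is 7.1, 0.066 m is 6.6.

>>> {"method": "nudge_tcp", "body": {
  "segments": [
    [[0,-0.1,2.5],0,0.088],
    [[0,-0.1,5],0,0.088],
    [[0,-0.1,6.6],0,0.088],
    [[0,-0.1,7.1],0,0.088],
    [[0,-0.1,7.1],0,0.088]
  ]
}}

```text
clock: 10.98
tool_pos: [0.5951, -0.1138, 0.1187]
orientation: [-180.0, -0.0, -105.4]
force: [-0.6, -0.7, 0.1]
opening: 0.0876
gripper_force: 0.0
```

>>> {"method": "nudge_tcp", "body": {
  "segments": [
    [[0,0,0],0,0.06],
    [[0,0,0],0,0.04],
    [[0,0,0],0,0.025],
    [[0,0,0],0,0.025],
    [[0,0,0],0,0.025],
    [[0,0,0],0,0.025]
  ]
}}

```text
clock: 11.72
tool_pos: [0.5957, -0.1142, 0.1187]
orientation: [-179.9, 0.0, -105.4]
force: [3.6, -2.5, -3.5]
opening: 0.0331
gripper_force: 3.0
```

```bash
python3 go.py 0.595 -0.1137 0.118 -105.4
```

```text
shift [-0.0003  0.0008  0.0007] turn -0.04 now [ 0.5957 -0.1142  0.1187] [-1.7990e+02  1.0000e-02 -1.0544e+02] F [ 3.6 -2.5 -3.5] M [-0.97 -1.8  -0.03] op 0.0331 j [  7.6  20.7 -18.    0.  -51.2 -23.1] t 11.725 tau6 0.027
```

>>> {"method": "nudge_tcp", "body": {
  "segments": [
    [[0,0,0],0,0.02],
    [[0,0,0],0,0.02],
    [[0,0,0],0,0.02],
    [[0,0,0],0,0.02]
  ]
}}

```text
clock: 12.22
tool_pos: [0.596, -0.1142, 0.1188]
orientation: [-179.9, 0.0, -105.4]
force: [5.0, -2.6, -3.0]
opening: 0.0306
gripper_force: 30.0
```

In the tool's units: -0.075 m is -7.5, -0.07 m is -7.

>>> {"method": "nudge_tcp", "body": {
  "segments": [
    [[-0.5,0,0],0,0.02],
    [[-1.5,0,0],0,0.02],
    [[-3,0,0],0,0.02],
    [[-4.5,0,0],0,0.02],
    [[-6,0,0],0,0.02],
    [[-7,0,0],0,0.02],
    [[-7.5,0,0],0,0.02],
    [[-7.5,0,0],0,0.02]
  ]
}}

```text
clock: 13.22
tool_pos: [0.6158, -0.0423, 0.1188]
orientation: [-179.9, -0.0, -105.4]
force: [5.2, -7.2, -2.6]
opening: 0.0308
gripper_force: 30.0
```

```bash
python3 go.py 0.596 -0.1142 0.118 -105.4
```

```text
shift [ 0.0746 -0.      0.0009] turn -0.01 now [ 0.6158 -0.0423  0.1188] [-1.7990e+02 -5.0000e-02 -1.0541e+02] F [ 5.2 -7.2 -2.6] M [-2.36 -1.98  0.  ] op 0.0308 j [ 14.2  21.6 -16.6   0.1 -51.8 -29.7] t 13.225 tau6 -0.065
```

In the tool's units: -0.065 m is -6.5, -0.064 m is -6.4.

>>> {"method": "nudge_tcp", "body": {
  "segments": [
    [[-0.5,0,0],0,0.02],
    [[-1.5,0,0],0,0.02],
    [[-3,0,0],0,0.02],
    [[-4.5,0,0],0,0.02],
    [[-5.8,0,0],0,0.02],
    [[-6.4,0,0],0,0.02],
    [[-6.5,0,0],0,0.02],
    [[-6.5,0,0],0,0.02]
  ]
}}

```text
clock: 14.22
tool_pos: [0.633, 0.0198, 0.1188]
orientation: [-179.9, -0.1, -105.4]
force: [5.8, -7.9, -1.8]
opening: 0.0308
gripper_force: 30.0
```

```bash
python3 go.py 0.596 -0.1142 0.118 -105.4
```

Run:
```python
from h import *
ims=[]
o=np.array([.5854,-.1425]);R=np.array([[.9641,-.2656],[.2656,.9641]])
for n,(a,b,c,d) in(('scene',(250,340,240,330)),('top',(150,210,250,340))):
    s=snap(n); np.savez(n+'4.npz',**s); X=cloud(s); hsv=cv2.cvtColor(s['frame'],cv2.COLOR_RGB2HSV).astype(int); h,S,V=[hsv[...,i] for i in range(3)]
    m=np.zeros(X.shape[:2],bool); m[a:b,c:d]=1; m&=X[...,2]<.07
    for nm,mm in(('red',((h<6)|(h>174))&(S>150)&(V>60)),('orange',(h>6)&(h<20)&(S>90)&(V>80)&(X[...,2]>.035))):
        P=X[m&mm]; G=(P[:,:2]-o)@R.T; print(n,nm,len(P),np.c_[G,P[:,2]].round(4).tolist() if nm=='orange' else (np.median(G,0),G.min(0),G.max(0)))
    ims.append(cv2.resize(s['frame'][a:b,c:d],(400*(d-c)//(b-a),400),interpolation=cv2.INTER_CUBIC))
ims=[cv2.resize(i,(400,400*i.shape[0]//i.shape[1])) for i in ims]; H=max(i.shape[0] for i in ims)
cv2.imwrite('pics/m4.png',np.hstack([cv2.copyMakeBorder(i,0,H-i.shape[0],0,0,0) for i in ims])[:,:,::-1])
```

```text
shift [0.139 0.    0.001] turn -0.03 now [0.633  0.0198 0.1188] [-1.7991e+02 -7.0000e-02 -1.0543e+02] F [ 5.8 -7.9 -1.8] M [-2.55 -2.11  0.05] op 0.0308 j [ 19.5  22.9 -14.4   0.1 -52.6 -35. ] t 14.225 tau6 -0.061
scene red 24 (array([0.07002176, 0.1939986 ]), array([0.06173716, 0.18174583]), array([0.08051973, 0.19875941]))
  return _methods._mean(a, axis=axis, dtype=dtype,
  ret = um.true_divide(
Traceback (most recent call last):
ValueError: zero-size array to reduction operation minimum which has no identity
```

>>> {"method": "nudge_tcp", "body": {
  "segments": [
    [[-0.4,0,0],0,0.02],
    [[-1,0,0],0,0.02],
    [[-1.6,0,0],0,0.02],
    [[-1.9,0,0],0,0.02],
    [[-2,0,0],0,0.02],
    [[-2,0,0],0,0.02]
  ]
}}

```text
clock: 15.08
tool_pos: [0.6383, 0.0389, 0.1188]
orientation: [-179.9, -0.1, -105.4]
force: [6.5, -7.3, -2.3]
opening: 0.0307
gripper_force: 30.0
```

Run:
```python
from h import *
o=np.array([.5854,-.1425]);R=np.array([[.9641,-.2656],[.2656,.9641]])
a,b,c,d=(270,340,250,340)
s=snap('scene'); X=cloud(s); hsv=cv2.cvtColor(s['frame'],cv2.COLOR_RGB2HSV).astype(int); h,S,V=[hsv[...,i] for i in range(3)]
m=np.zeros(X.shape[:2],bool); m[a:b,c:d]=1; m&=X[...,2]<.07
for nm,mm in(('red',((h<6)|(h>174))&(S>120)&(V>60)),('orange',(h>6)&(h<20)&(S>90)&(V>80)&(X[...,2]>.035))):
    P=X[m&mm]; G=(P[:,:2]-o)@R.T; print(nm,len(P),np.median(G,0),G.min(0),G.max(0))
cv2.imwrite('pics/m5.png',cv2.resize(s['frame'][a:b,c:d],None,fx=8,fy=8,interpolation=cv2.INTER_CUBIC)[:,:,::-1])
```

```text
red 35 [0.07039324 0.19318924] [0.06109201 0.18314686] [0.08076858 0.19826523]
orange 34 [0.04222647 0.18861515] [0.01596685 0.18392449] [0.06141765 0.19219876]
```

View pics/m5.png

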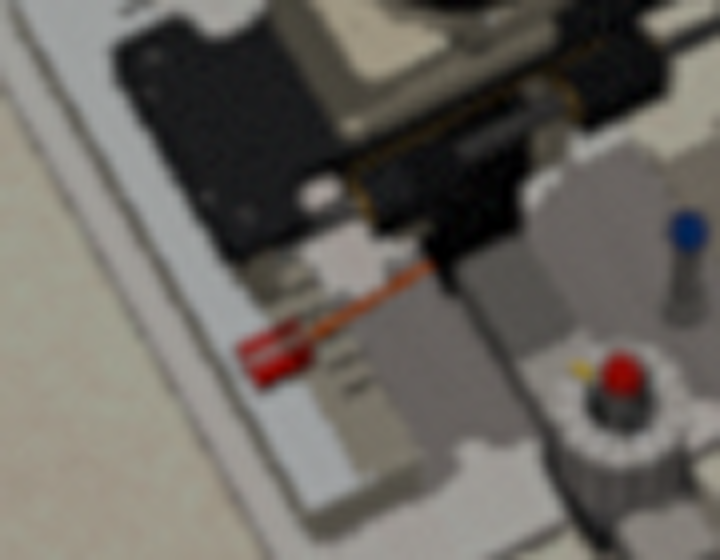

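The crop shows the needle (430,265)→(300,337) running into the white line (295,345)→(255,360) on the marker. The pin is upright. The point cloud puts the needle 1–2 mm short (188.6 against about 190), which parallax explains, so I'll add 1 mm and hold.

>>> {"method": "nudge_tcp", "body": {
  "segments": [
    [[-0.1,0,0],0,0.02],
    [[-0.1,0,0],0,0.02],
    [[-0.1,0,0],0,0.02],
    [[-0.1,0,0],0,0.02],
    [[-0.1,0,0],0,0.02],
    [[-0.1,0,0],0,0.02]
  ]
}}

```text
clock: 15.88
tool_pos: [0.6385, 0.0397, 0.1188]
orientation: [-179.9, -0.1, -105.5]
force: [6.0, -8.6, -1.4]
opening: 0.0307
gripper_force: 30.0
```

```bash
python3 -c "
from plant import ctrl
print(ctrl.close_job())"
```

```text
the job is handed in; nothing more can be done
None
```

I handed the job in at 15.9 s with the chuck tightened on the pin and the boom held with the lock button squeezed in; the needle is within about 1–2 mm of the mark by my measurement, but the hand-in returned no verdict.

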